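Raise the bottle step one hole and stand the tall bottle on it

TASK

The slanted bottle step is set one hole too low: press the sprung button on its sliding tube, slide the tube up the slope until the button pops out at the next hole (just one hole up), and leave it latched there. Then stand the tall bottle upright on the step's tray, inside its rim, setting it down gently without dropping it. Leave the two squat bottles and the carton where they are.

Things in the scene. Friction and masses are not known exactly. Their poses are not given: they have to be found in the camera images.
- stand: Fixed stand: dark steel base plate 270 x 130 x 10 mm with a slanted 26 mm square aluminium inner tube. Origin on the bench at the tube's foot, z up; the tube's axis starts 25 mm above it and climbs at 35 degrees from horizontal towards +x ('up the slope' = cos 35, 0, sin 35; 'slope normal' = -sin 35, 0, cos 35 in this frame). Holes right through it every 45 mm. Cannot move.
- riser (a joint): Slide of the outer tube (steel, 36 mm square, 190 mm long, with button, push plate and tray) up the slope, in m: about 0 in its first hole, 0.045 in the next hole up (play 1.5 mm either way), 0.090 in the one after; end stops -0.003 and 0.092. Sliding it up takes about 7 N plus 1 N rubbing of the catch; unlatched, it stays where it is left.
- button (a joint): Button travel into the tube, in m: 0 out (latched in a hole), 0.012 fully in. Spring about 3 N out, 7 N in. A 10 mm catch under the tube, carried by the button, leaves its hole when pressed beyond 0.007; let go between holes it rides at about 0.007 and pops out to 0 by itself at the next hole. Held fully in, it passes over holes. Latched, the tube cannot slide.
- button_top (a point): Centre of the button's top face (grey, 30 mm along the slope x 32 mm across, standing 14 mm out of a black collar). Moves with button and tube. x axis up the slope, y across, z along the slope normal (35 degrees from vertical, leaning to the stand's -x): press along -z. Nothing stands on its downhill side.
- push_plate (a point): Middle of the top edge of the black push plate's face that looks down the slope to the button. Plate 6 mm thick, 40 mm wide, rising 22 mm above the released button's top along the slope normal; its face is 22 mm up the slope from the button's centre. A closed fingertip standing on the button can push this face to slide the tube. Axes as button_top.
- tray_center (a point): Centre of the floor (upper side) of the level steel tray, 110 x 110 mm, with a rim 5 mm high and 3 mm thick, on a 70 mm pillar on the sliding tube; slides with it, about 0.2 m above the bench. Its near edge overhangs the space straight above the button, so come to the button along the slope normal. The point's axes are those of button_top (tilted); the tray floor itself is level.
- bottle: The tall amber glass bottle: 115 mm high, body 56 mm in diameter up to about 69 mm, then a shoulder and a white cap 38 mm in diameter over the top 32 mm. Origin at the centre of its underside, z up. 0.14 to 0.28 kg.
- squat_a: Squat amber bottle with white cap, 78 mm high, 68 mm in diameter; bystander. Origin at the centre of its underside.
- squat_b: Another squat amber bottle like squat_a; bystander. Origin at the centre of its underside.
- carton: Cardboard carton 140 x 100 x 90 mm; bystander. Origin at the centre of its underside.
Things that resemble listed ones, but are neither listed nor needed, are in the scene too. Leave any blue or yellow look-alike of the bottle alone.

How it is judged (in metres and radians):
On the way, in this order (a step that is already met when the one before it is completed fails the run):
1. the button is pressed in and the tube slides out of its first hole (value of joint button above 0.0055 m and value of joint riser above 0.006 m), for 0.05 s.
2. the button has popped out at the next hole up (value of joint button below 0.003 m and value of joint riser between 0.042 and 0.048 m), for 0.2 s.
At the end, for the whole second after the job is handed in: The button is out (within 3 mm) in the next hole up (the tube 42 to 48 mm up the slope from its start), and the tall bottle stands at rest on the tray, upright within 0.1 rad, its centre within 35 mm of the tray's centre (all of step 2 and horizontal distance between bottle and tray_center below 0.035 m and distance between bottle and tray_center below 0.038 m and angle between bottle's own z axis and vertical below 0.1 rad and linear speed of bottle below 0.02 m/s); the robot touches nothing.
It fails at once if the tall bottle is dropped (falls free at over 0.6 m/s) (linear speed of bottle above 0.6 m/s and contact force between the fingers and bottle below 0.05 N).
It fails at once if a squat bottle is moved more than 30 mm or tipped (distance of any of squat_a, squat_b from where it was at the start of the episode above 0.03 m or angle between any of squat_a, squat_b's own z axis and vertical above 0.3 rad).
It fails at once if the carton is moved more than 30 mm (distance of carton from where it was at the start of the episode above 0.03 m).
It also fails if it takes over 61 s, if anything falls off the work surface, if the arm or the gripper's body presses on something with over 40 N, if the wrist force passes 120 N, or if a joint passes its speed limit or range.

ROBOT

A 6-joint arm with a two-finger parallel gripper is mounted at the origin on the work surface. World frame = base frame: x ahead of the robot, y to its left, z up, the work surface at z = 0. Lengths are in mm, angles in rad, forces in N, time in s.
With the tool pointing down it reaches from about 400 to 825 mm from the base axis. Payload 7 kg.
Tool frame: the origin (TCP) lies at the very end of the fingers, on their centre line; the grasp point (between the pads) lies 19 mm behind it; z points along the fingers, y is the direction in which the jaws open and shut (so a half turn about z gives the same grasp; the last joint's range is limited). The gripper opens to 88 mm and grips with 3 to 60 N. Pads are 19 mm wide; open, the fingers measure 130 mm over their backs; the gripper's body (78 mm by 193 mm) begins 47 mm behind the grasp point.
Start: joints at [-0.911, 0.359, 0.012, 0, -1.224, -0.288], TCP at [245.195, -628.868, 226.561] pointing down, gripper open.
Joint ranges: [-3.07, 3.07], [-1.43, 2.12], [-1.02, 1.25], [-3.03, 1.67], [-3.05, -0], [-3.03, 3.03]. Speed limits (rad/s): [2.39, 2.39, 3.01, 3.14, 3.14, 3.14].

INTERFACE

Orientations are given as a unit quaternion [x, y, z, w].
In Python, from plant import bot gives the robot as it stands. Calls block until the motion is done:
- bot.move_ptp(position, orientation): joint-space move of the TCP to a pose.
- bot.line_to(position, velocity=150, ori=None): straight line of the TCP; ori=None keeps the orientation; velocity is the mean speed in mm/s.
- bot.move_joints(angles): joint-space move.
- bot.move_gripper(opening, force=None): finger opening in mm; force is the grip in N (None keeps the last); returns when the fingers have stopped.
- bot.pause(seconds).
- bot.solve_ik(position, orientation): joint angles nearest the present ones, or None.
- bot.read_state(): the state.
- bot.camera(name): name is "scene" or "top" or "wrist"; returns the picture (384x512x3 uint8, red, green, blue); there is no depth.
- bot.get_calibration(name): a dict with "fx", "fy", "cx", "cy" (pixels), "view" (4x4, takes a point from world to camera coordinates); the wrist camera has in their place "T_tool_cam" (4x4, takes a point from camera to tool coordinates, whose origin is the TCP and whose axes are the flange's). Camera axes: x right, y up, looking along -z (the intrinsics and any distortion apply to the point x, -y, -z); pixel columns grow to the right and rows downward; lengths in mm; the calibration is good to about 2 mm. The wrist camera is an equidistant fisheye: a pixel r from the principal point sees the ray r / f radians off the axis. A picture is of the moment at which its call begins: read the wrist's pose just before it. get_calibration takes no time and is no camera call.
A pose or a line that the arm cannot do raises bot.Unreachable and nothing moves.
- bot.close_job(): hands the job in, once; it reports no verdict.
The state is a dict: "t": time; "joint_pos": joint angles; "qvel": joint speeds; "tau": joint torques, N m; "tcp_pos": TCP position; "eef_rot": TCP orientation; "contact_force": force on the tool from outside, world axes, zero at the start; "moment": the same for the moment, N m; "width": finger opening in mm.
Only numpy, scipy, OpenCV 4.12 (cv2) and the standard library are available. Lean on these libraries where they do the work, as an engineer would, in place of code of your own. Each camera call takes 0.05 s, during which the arm holds its last target.

## Working session

There is one attempt and no reset: what is moved stays moved. The work goes in short steps, each a Python script; the robot and the scene stay as the last script left them, time stands still between calls to the robot, and variables do not carry over. Pictures are saved under pics/ and viewed, and the job is handed in when it is done.

```bash
ls; mkdir -p pics; python3 - <<'E'
from plant import bot
import cv2
for n in ("scene","top","wrist"):
    im=bot.camera(n); cv2.imwrite(f"pics/a_{n}.png",im[:,:,::-1]); c=bot.get_calibration(n); print(n,c)
s=bot.read_state();print(s)
E
```

```text
pics
scene {'fx': 414.20699573916505, 'fy': 414.20699573916505, 'cx': 263.43766792070676, 'cy': 197.77364109287163, 'view': array([[ 4.78653823e-01,  8.77910371e-01, -1.28022968e-02,
        -2.21666577e+02],
       [-7.34034640e-01,  4.08125391e-01,  5.42795369e-01,
         2.86376102e+02],
       [ 4.81750626e-01, -2.50413749e-01,  8.39767401e-01,
        -1.72762831e+03],
       [ 0.00000000e+00,  0.00000000e+00,  0.00000000e+00,
         1.00000000e+00]])}
top {'fx': 413.23451758084803, 'fy': 413.23451758084803, 'cx': 261.4633408540119, 'cy': 190.8481610902042, 'view': array([[ 2.02598731e-02, -9.99461746e-01, -2.58022627e-02,
        -2.33006052e+01],
       [ 9.90240844e-01,  1.65003517e-02,  1.38386450e-01,
        -5.41060198e+02],
       [-1.37886217e-01, -2.83541463e-02,  9.90042137e-01,
        -1.12144532e+03],
       [ 0.00000000e+00,  0.00000000e+00,  0.00000000e+00,
         1.00000000e+00]])}
wrist {'fx': 297.3186396354542, 'fy': 297.3186396354542, 'cx': 250.69441196403048, 'cy': 199.01261551698394, 'T_tool_cam': array([[-6.56183960e-04,  9.61588819e-01,  2.74493193e
[... 261 characters left out ...]
        1.00000000e+00]])}
{'t': 0.15, 'joint_pos': array([-9.10884775e-01,  3.59237129e-01,  1.12768493e-02, -2.31129893e-04,
       -1.22410944e+00, -2.88111443e-01]), 'qvel': array([ 0.00092193, -0.00116181,  0.00437644,  0.00258241, -0.00050101,
        0.00024355]), 'tau': array([-4.27168279e-04, -5.83275461e+01,  2.93291152e+01,  7.00111985e+00,
        8.75862257e-03, -1.39714484e-04]), 'tcp_pos': array([ 245.06421729, -628.54878749,  225.83587129]), 'eef_rot': array([-1.84792458e-01,  9.82777355e-01,  6.16096371e-04, -1.93941776e-04]), 'contact_force': array([ 0.19618484,  0.63900764, -0.79999528]), 'moment': array([ 0.02526558, -0.01661355,  0.01578902]), 'width': 87.38106802420111}
```

View pics/a_scene.png

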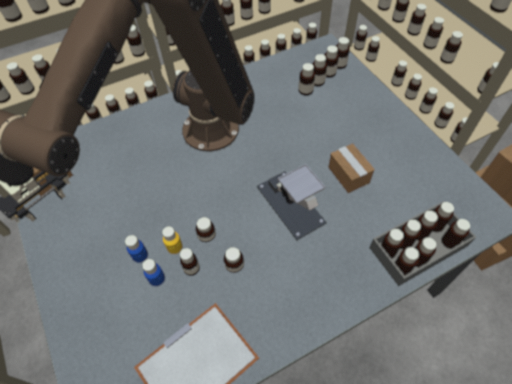

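View pics/a_top.png

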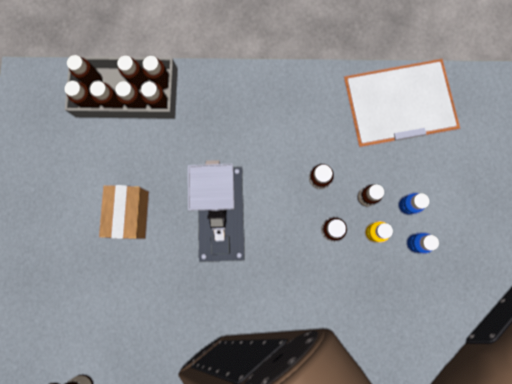

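View pics/a_wrist.png

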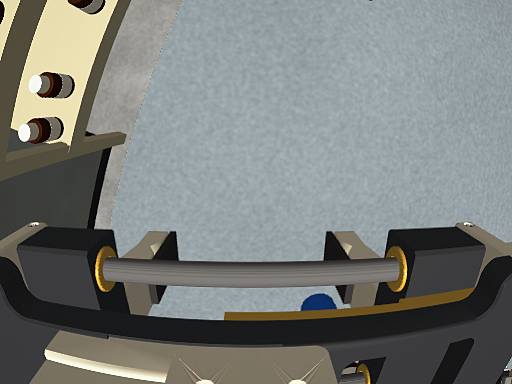

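```bash
cat > h.py <<'E'
import numpy as np, cv2
from scipy.spatial.transform import Rotation as R
from plant import bot
def ray(n,u,v):
    c=bot.get_calibration(n); V=c["view"]; Rm,t=V[:3,:3],V[:3,3]
    d=np.array([(u-c["cx"])/c["fx"],-(v-c["cy"])/c["fy"],-1.])
    o=-Rm.T@t; d=Rm.T@d; return o,d/np.linalg.norm(d)
def onz(n,u,v,z):
    o,d=ray(n,u,v); return o+d*(z-o[2])/d[2]
def proj(n,p):
    c=bot.get_calibration(n); q=c["view"][:3,:3]@np.asarray(p,float)+c["view"][:3,3]
    return np.array([c["cx"]-c["fx"]*q[0]/q[2], c["cy"]+c["fy"]*q[1]/q[2]])
def tri(a,b):
    A=0;y=0
    for o,d in (a,b):
        P=np.eye(3)-np.outer(d,d); A=A+P; y=y+P@o
    p=np.linalg.solve(A,y); res=[np.linalg.norm((np.eye(3)-np.outer(d,d))@(p-o)) for o,d in (a,b)]
    return p,res
def crop(n,im,x0,y0,x1,y1,k,name):
    c=cv2.resize(im[y0:y1,x0:x1,::-1],None,fx=k,fy=k,interpolation=cv2.INTER_CUBIC); cv2.imwrite("pics/"+name,c)
E
python3 - <<'E'
from h import *
s=cv2.imread("pics/a_scene.png")[:,:,::-1];t=cv2.imread("pics/a_top.png")[:,:,::-1]
crop(0,s,110,200,260,300,5,"b1.png");crop(0,t,300,150,450,262,5,"b2.png")
crop(0,t,180,150,260,270,5,"b3.png");crop(0,s,250,155,340,245,6,"b4.png")
E
```

```text
(no output)
```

View pics/b1.png

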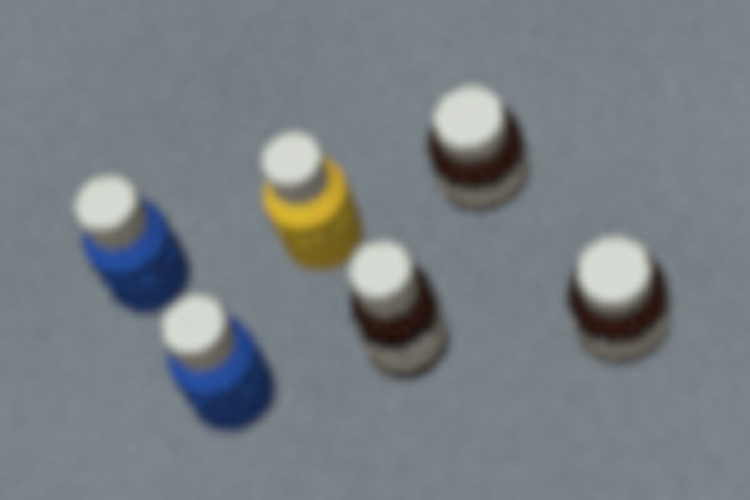

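View pics/b2.png

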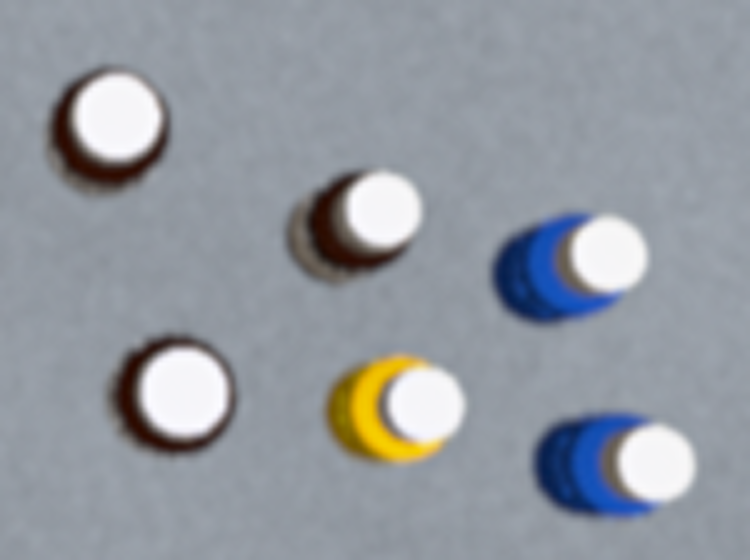

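View pics/b3.png

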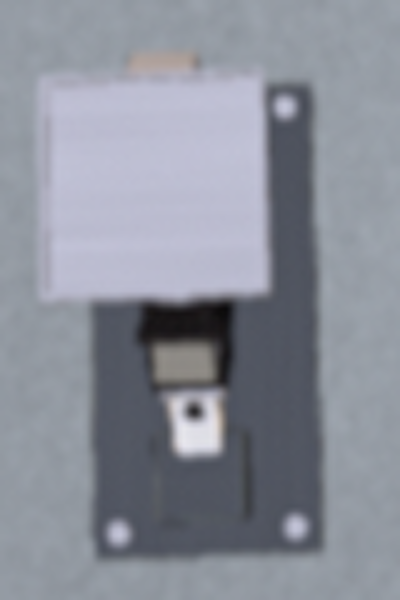

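View pics/b4.png

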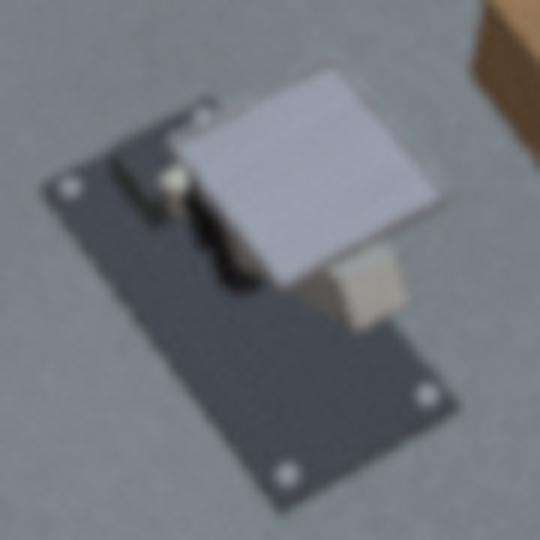

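```bash
python3 - <<'E'
from h import *
np.set_printoptions(precision=1,suppress=True)
T=lambda x,y:(180+x/5-.4,150+y/5-.4); S=lambda x,y:(250+x/6-.4,155+y/6-.4)
# tray corners: top crop (tl,tr,br,bl), scene crop same order
tt=[T(42,75),T(268,75),T(270,298),T(42,298)]
ss=[S(440,195),S(283,284),S(172,145),S(332,70)]  # far-left(+x,+y)? guess
import itertools
for k in range(4):
  print(k,[ (lambda r:(r[0],max(r[1])))(tri(ray("top",*tt[i]),ray("scene",*ss[(i+k)%4]))) for i in range(4)])
pt=[T(97,555),T(323,550),T(313,85)]
ps=[onz("top",*p,10) for p in pt];print(ps)
d=ps[2]-ps[1];print(np.linalg.norm(d),np.arctan2(d[1],d[0])); d=ps[1]-ps[0];print(np.linalg.norm(d),np.arctan2(-d[0],d[1]) ,np.arctan2(d[1],d[0])+np.pi/2)
q=[S(68,187),S(287,475),S(428,395),S(203,116)]
scr=[onz("scene",*p,10) for p in q]; print("screws scene",scr)
print("screws top",[onz("top",*T(*p),10) for p in [(119,532),(296,526),(284,107)]])
t,s=cv2.imread("pics/a_top.png"),cv2.imread("pics/a_scene.png")
# bottle caps: white mask
def caps(im,roi):
    x0,y0,x1,y1=roi; m=(im[y0:y1,x0:x1].min(2)>165).astype(np.uint8)
    n,l,st,c=cv2.connectedComponentsWithStats(m); return [(c[i]+[x0,y0],st[i,4]) for i in range(1,n) if st[i,4]>20]
print(caps(t,(300,150,450,262)));print(caps(s,(110,200,260,300)))
E
```

```text
0 [(array([579.1, 159.4, 200.1]), np.float64(3.3122386128545322)), (array([583.5,  54.1, 196.2]), np.float64(1.6859308715052839)), (array([474.6,  50.1, 190.4]), np.float64(1.3522155863207712)), (array([471.7, 158.4, 186.2]), np.float64(2.2409862183196645))]
1 [(array([573.6, 119. , 167.5]), np.float64(50.626106759594116)), (array([553.2,  24.1, 312.2]), np.float64(17.64355594216153)), (array([490.6,  84.8, 246.5]), np.float64(46.30153844449731)), (array([493.2, 208. ,  46.7]), np.float64(19.697691793015455))]
2 [(array([545.1,  77. , 301.2]), np.float64(63.83135393490166)), (array([562.5,  59.1, 346.4]), np.float64(23.509931211312235)), (array([516.7, 116. , 144.1]), np.float64(72.86397913764917)), (array([481.2, 168.5, -12.8]), np.float64(33.72722597378405))]
3 [(array([551. , 119. , 312.1]), np.float64(20.232301110324638)), (array([592.1,  86.6, 256.4]), np.float64(44.79255238785327)), (array([498.5,  86.3,  48.1]), np.float64(26.18537002604785)), (array([462.5, 114.4, 162.6]), np.float64(51.18470241689902))]
[array([344. , 159.4,  10. ]), array([349.5,  32. ,  10. ]), array([615.2,  44.8,  10. ])]
266.0659014478999 0.04787687141551404
127.45864362556082 -3.098854233749732 0.042738419840061326
screws scene [array([361.1,  45. ,  10. ]), array([601.7,  59.6,  10. ]), array([596.3, 160.3,  10. ]), array([354.7, 146.4,  10. ])]
screws top [array([357.1, 147.4,  10. ]), array([362.5,  47.6,  10. ]), array([602. ,  61.2,  10. ])]
[(array([323.1, 172.8]), np.int32(232)), (array([376.5, 191.3]), np.int32(184)), (array([421.7, 200.2]), np.int32(195)), (array([336.4, 228. ]), np.int32(241)), (array([385.1, 230.5]), np.int32(192)), (array([431.2, 242.2]), np.int32(199))]
[(array([203.2, 222.7]), np.int32(121)), (array([167.6, 231.1]), np.int32(88)), (array([130.5, 239.9]), np.int32(95)), (array([232.1, 253.4]), np.int32(136)), (array([185.5, 253.2]), np.int32(99)), (array([148.1, 264.2]), np.int32(99))]
```

```bash
cat >> h.py <<'E'
YAW=0.056
th=np.radians(35)
Rz=R.from_euler('z',YAW).as_matrix()
up=Rz@[np.cos(th),0,np.sin(th)]; nrm=Rz@[-np.sin(th),0,np.cos(th)]; lat=Rz@[0,1,0]
# tool: z=-nrm, x=-up, y=z x x
def quat(x,z): 
    M=np.column_stack([x,np.cross(z,x),z]); return R.from_matrix(M).as_quat()
QS=quat(-up,-nrm)
def wray(u,v,s):
    c=bot.get_calibration("wrist"); T=c["T_tool_cam"]; a,b=(u-c["cx"])/c["fx"],(v-c["cy"])/c["fy"]; r=np.hypot(a,b)
    d=np.array([np.sin(r)*a/max(r,1e-9),-np.sin(r)*b/max(r,1e-9),-np.cos(r)])
    Rt=R.from_quat(s["eef_rot"]).as_matrix(); return s["tcp_pos"]+Rt@T[:3,3], Rt@T[:3,:3]@d
def wproj(p,s):
    c=bot.get_calibration("wrist"); T=c["T_tool_cam"]; Rt=R.from_quat(s["eef_rot"]).as_matrix()
    q=T[:3,:3].T@(Rt.T@(np.asarray(p)-s["tcp_pos"])-T[:3,3]); q=q*[1,-1,-1]
    r=np.arctan2(np.hypot(q[0],q[1]),q[2]); k=r/np.hypot(q[0],q[1]); return np.array([c["cx"]+c["fx"]*k*q[0],c["cy"]+c["fx"]*k*q[1]])
E
python3 - <<'E'
from h import *
np.set_printoptions(precision=1,suppress=True)
print("bottle",onz("top",376.5,191.3,115),onz("scene",185.5,253.2,115),tri(ray("top",376.5,191.3),ray("scene",185.5,253.2)))
for a,b in (((323.1,172.8),(232.1,253.4)),((336.4,228),(203.2,222.7))): print("squat",onz("top",*a,78),onz("scene",*b,78),tri(ray("top",*a),ray("scene",*b)))
for z in (70,85,100,115):
    p=onz("top",217-.4,222.6-.4,z);print(p)
    tc=np.array([p[0],105-(527-p[0])*.056,p[2]])
    j=bot.solve_ik(tc+100*nrm,QS);print(j)
    e=np.array([472,103,185])-tc; print("tray edge up,nrm",e@up,e@nrm)
E
```

```text
bottle [ 534.4 -314.1  115. ] [ 535.8 -315.3  115. ] (array([ 534.6, -315. ,  112.6]), [np.float64(0.24716005401424437), np.float64(0.24716005401428284)])
squat [ 587.9 -180.6   78. ] [ 589.9 -182.8   78. ] (array([ 588.4, -181.7,   74.1]), [np.float64(0.6513429555565142), np.float64(0.6513429555564345)])
squat [ 439.3 -215.8   78. ] [ 441.  -217.9   78. ] (array([ 439.3, -216.9,   74.5]), [np.float64(0.6652215329845445), np.float64(0.6652215329844778)])
[449.3 105.3  70. ]
None
tray edge up,nrm 84.66114317091065 81.10870706584431
[448.4 103.3  85. ]
None
tray edge up,nrm 76.80444031760918 68.2984107977779
[447.4 101.3 100. ]
None
tray edge up,nrm 68.94773746430776 55.48811452971145
[446.5  99.2 115. ]
None
tray edge up,nrm 61.09103461100634 42.677818261645
```

```bash
python3 - <<'E'
from h import *
np.set_printoptions(precision=2,suppress=True)
b=np.array([447.4,101.3,100])
for h in (0,20,50,80,120,160):
  for a in (0,90,180,270):
    M=R.from_quat(QS)*R.from_euler('z',a,degrees=True)
    j=bot.solve_ik(b+h*nrm,M.as_quat())
    if j is not None: print(h,a,j)
for tilt in (0,10,20,25,30,35):
  for h in(0,60):
    Q=(R.from_rotvec(lat*np.radians(35-tilt))*R.from_quat(QS))
    print(tilt,h,Q.as_matrix()[:,2],bot.solve_ik(b+h*nrm,Q.as_quat()))
E
```

```text
0 0 [-0. -0. -1.] [ 0.65  0.13 -0.62 -0.   -0.82 -2.17]
0 60 [-0. -0. -1.] [ 0.7   0.01 -0.62 -0.   -0.94 -2.22]
10 0 [ 0.17  0.01 -0.98] [ 0.75  0.03 -0.84  0.2  -0.58 -2.43]
10 60 [ 0.17  0.01 -0.98] [ 0.82 -0.11 -0.82  0.18 -0.75 -2.46]
20 0 [ 0.34  0.02 -0.94] None
20 60 [ 0.34  0.02 -0.94] None
25 0 [ 0.42  0.02 -0.91] None
25 60 [ 0.42  0.02 -0.91] None
30 0 [ 0.5   0.03 -0.87] None
30 60 [ 0.5   0.03 -0.87] None
35 0 [ 0.57  0.03 -0.82] None
35 60 [ 0.57  0.03 -0.82] None
```

```bash
python3 - <<'E'
from h import *
np.set_printoptions(precision=2,suppress=True)
b=np.array([447.4,101.3,98])
for tilt in (12,15,18,21,24,28,32,35):
  ok=[]
  for a in range(-180,180,10):
    M=(R.from_rotvec(lat*np.radians(35-tilt))*R.from_quat(QS))*R.from_euler('z',a,degrees=True)
    js=[bot.solve_ik(b+p,M.as_quat()) for p in (0*nrm,40*nrm,45*up)]
    if all(j is not None for j in js): ok.append((a,js[0]))
  print(tilt,len(ok)); [print("  ",a,j) for a,j in ok]
E
```

```text
12 34
   -180 [ 0.76  0.01 -0.89  0.27 -0.52  0.64]
   -170 [ 0.76  0.01 -0.89  0.27 -0.52  0.46]
   -160 [ 0.76  0.01 -0.89  0.27 -0.52  0.29]
   -150 [ 0.76  0.01 -0.89  0.27 -0.52  0.11]
   -140 [ 0.76  0.01 -0.89  0.27 -0.52 -0.06]
   -130 [ 0.76  0.01 -0.89  0.27 -0.52 -0.24]
   -120 [ 0.76  0.01 -0.89  0.27 -0.52 -0.41]
   -110 [ 0.76  0.01 -0.89  0.27 -0.52 -0.59]
   -100 [ 0.76  0.01 -0.89  0.27 -0.52 -0.76]
   -90 [ 0.76  0.01 -0.89  0.27 -0.52 -0.93]
   -80 [ 0.76  0.01 -0.89  0.27 -0.52 -1.11]
   -70 [ 0.76  0.01 -0.89  0.27 -0.52 -1.28]
   -60 [ 0.76  0.01 -0.89  0.27 -0.52 -1.46]
   -50 [ 0.76  0.01 -0.89  0.27 -0.52 -1.63]
   -40 [ 0.76  0.01 -0.89  0.27 -0.52 -1.81]
   -30 [ 0.76  0.01 -0.89  0.27 -0.52 -1.98]
   -20 [ 0.76  0.01 -0.89  0.27 -0.52 -2.16]
   -10 [ 0.76  0.01 -0.89  0.27 -0.52 -2.33]
   0 [ 0.76  0.01 -0.89  0.27 -0.52 -2.51]
   10 [ 0.76  0.01 -0.89  0.27 -0.52 -2.68]
   20 [ 0.76  0.01 -0.89  0.27 -0.52 -2.85]
   50 [ 0.76  0.01 -0.89  0.27 -0.52  2.91]
   60 [ 0.76  0.01 -0.89  0.27 -0.52  2.73]
   70 [ 0.76  0.01 -0.89  0.27 -0.52  2.56]
   80 [ 0.76
[... 1301 characters left out ...]
5]
   10 [ 0.77 -0.02 -0.98  0.41 -0.44 -2.82]
   20 [ 0.77 -0.02 -0.98  0.41 -0.44 -3.  ]
   50 [ 0.77 -0.02 -0.98  0.41 -0.44  2.76]
   60 [ 0.77 -0.02 -0.98  0.41 -0.44  2.59]
   70 [ 0.77 -0.02 -0.98  0.41 -0.44  2.41]
   80 [ 0.77 -0.02 -0.98  0.41 -0.44  2.24]
   90 [ 0.77 -0.02 -0.98  0.41 -0.44  2.07]
   100 [ 0.77 -0.02 -0.98  0.41 -0.44  1.89]
   110 [ 0.77 -0.02 -0.98  0.41 -0.44  1.72]
   120 [ 0.77 -0.02 -0.98  0.41 -0.44  1.54]
   130 [ 0.77 -0.02 -0.98  0.41 -0.44  1.37]
   140 [ 0.77 -0.02 -0.98  0.41 -0.44  1.19]
   150 [ 0.77 -0.02 -0.98  0.41 -0.44  1.02]
   160 [ 0.77 -0.02 -0.98  0.41 -0.44  0.84]
   170 [ 0.77 -0.02 -0.98  0.41 -0.44  0.67]
18 0
21 0
24 0
28 0
32 0
35 0
```

```bash
cat > fit.py <<'E'
from h import *
from scipy.optimize import least_squares
rng=np.random.default_rng(0); D=[]
while len(D)<150:
    p=np.array([rng.uniform(300,800),rng.uniform(-500,500),rng.uniform(50,500)])
    if np.hypot(*p[:2])<350: continue
    q=(R.from_rotvec(rng.normal(size=3)*.5)*R.from_quat([-.18479,.98278,0,0])*R.from_euler('z',rng.uniform(-1.5,1.5))).as_quat()
    j=bot.solve_ik(p,q)
    if j is not None: D.append(np.r_[j,p,q])
D=np.array(D); np.save("D.npy",D)
J,P,Q=D[:,:6],D[:,6:9],R.from_quat(D[:,9:13])
# chain: sequence of (offset vector, axis) in the zero-pose frame
def fk(x,J):
    w=x[:18].reshape(6,3); o=x[18:36].reshape(6,3); M=R.from_rotvec(x[36:39])
    n=len(J); Rt=R.identity(n); p=np.zeros((n,3))
    for i in range(6):
        p=p+Rt.apply(o[i]); a=w[i]/np.linalg.norm(w[i]); Rt=Rt*R.from_rotvec(J[:,i:i+1]*a)
    p=p+Rt.apply(x[39:42]); return p*1000,Rt*M
def res(x):
    p,r=fk(x,J); return np.r_[((p-P)/1000).ravel(),(r.inv()*Q).as_rotvec().ravel(),0.001*(x[18:36])]
w0=np.array([[0,0,1],[0,1,0],[0,-1,0],[1,0,0],[0,-1,0],[1,0,0]],float)
best=None
for k in range(6):
    o0=np.array([[0,0,.2],[0,0,.2],[0,-.19,.4],[.1,0,0],[.3,0,0],[.1,0,0]])+rng.normal(size=(6,3))*.05*(k>0)
    x0=np.r_[w0.ravel(),o0.ravel(),R.from_matrix([[0,0,1],[0,-1,0],[1,0,0]]).as_rotvec(),[.2,0,0]]
    r=least_squares(res,x0,max_nfev=400)
    if best is None or r.cost<best.cost: best=r
    print(k,r.cost)
x=best.x; np.save("fk.npy",x)
p,r=fk(x,J); print(np.abs(p-P).max(),np.abs((r.inv()*Q).as_rotvec()).max())
np.set_printoptions(precision=3,suppress=True); print(x[:18].reshape(6,3));print(x[18:36].reshape(6,3)); print(x[36:])
E
python3 fit.py
```

```text
0 2.5376967097765834e-07
1 2.5376967097929454e-07
2 2.537696709870263e-07
3 2.5376967098028335e-07
4 2.5376967098609315e-07
5 2.537696709782225e-07
4.152280752123261e-05 5.8023184729139016e-09
[[ -0.     -0.      8.567]
 [  0.     19.072  -0.   ]
 [ -0.     -1.898   0.   ]
 [-27.188  -0.     -0.   ]
 [ -0.    -12.872   0.   ]
 [-13.572  -0.     -0.   ]]
[[ 0.    -0.     0.099]
 [ 0.     0.     0.099]
 [-0.    -0.     0.602]
 [ 0.232 -0.     0.   ]
 [ 0.232 -0.096 -0.   ]
 [ 0.    -0.096  0.   ]]
[-1.209  1.209 -1.209  0.378 -0.    -0.   ]
```

```bash
cat > kin.py <<'E'
from h import *
from scipy.optimize import least_squares
X=np.load("fk.npy")
LO=np.array([-3.07,-1.43,-1.02,-3.03,-3.05,-3.03]);HI=np.array([3.07,2.12,1.25,1.67,0,3.03])
W=X[:18].reshape(6,3);W=W/np.linalg.norm(W,axis=1)[:,None];O=X[18:36].reshape(6,3);M0=R.from_rotvec(X[36:39])
def fk(q):
    Rt=np.eye(3);p=np.zeros(3)
    for i in range(6):
        p=p+Rt@O[i]; Rt=Rt@R.from_rotvec(q[i]*W[i]).as_matrix()
    return (p+Rt@X[39:42])*1000,Rt@M0.as_matrix()
def ik(p,quat,seed):
    T=R.from_quat(quat).as_matrix()
    f=lambda q:(lambda a:np.r_[(a[0]-p)/1000,(a[1]-T).ravel()*.3])(fk(q))
    r=least_squares(f,np.clip(seed,LO+1e-3,HI-1e-3),bounds=(LO,HI),max_nfev=60)
    return r.x if r.cost<1e-9 else None
E
python3 - <<'E'
from kin import *
np.set_printoptions(precision=2,suppress=True)
b=np.array([447.4,101.3,98]); rng=np.random.default_rng(1)
for tilt in (35,25):
 for a in (0,90,180,-90):
  M=(R.from_rotvec(lat*np.radians(35-tilt))*R.from_quat(QS))*R.from_euler('z',a,degrees=True)
  S=[]
  for k in range(40):
    q=ik(b,M.as_quat(),rng.uniform(LO,HI))
    if q is not None and not any(np.abs(q-s).max()<.02 for s in S): S.append(q)
  print(tilt,a,*S)
E
```

```text
35 0
35 90
35 180
35 -90
25 0
25 90
25 180
25 -90
```

```bash
cat >> h.py <<'E'
def qt(tilt,roll=0): return (R.from_rotvec(lat*np.radians(35-tilt))*R.from_quat(QS)*R.from_euler('z',roll,degrees=True)).as_quat()
E
python3 - <<'E'
from h import *
np.set_printoptions(precision=2,suppress=True)
b=np.array([447.4,101.3,98])
for t in (10,14,15,16,17,18):
  q=qt(t);a=-R.from_quat(q).as_matrix()[:,2]
  print(t,[bot.solve_ik(b+h*a+u*up,q) is not None for h,u in((0,-8),(0,0),(15,0),(60,0),(100,0),(150,0),(0,45),(15,50))])
q=qt(12);a=-R.from_quat(q).as_matrix()[:,2]
bot.move_ptp(b+170*a+[-20,-30,0],q)
s=bot.read_state();print(s['t'],s['tcp_pos'],s['joint_pos'])
im=bot.camera("wrist");cv2.imwrite("pics/c1.png",im[:,:,::-1])
np.save("s1.npy",np.r_[s['tcp_pos'],s['eef_rot']])
E
```

```text
10 [True, True, True, True, True, True, True, True]
14 [True, True, True, True, True, True, True, True]
15 [True, True, True, True, True, True, True, True]
16 [False, True, True, True, True, True, True, True]
17 [False, False, True, True, True, True, True, True]
18 [False, False, False, True, True, True, True, True]
2.675 [392.3   69.15 264.33] [ 0.83 -0.31 -0.68  0.17 -1.06 -2.42]
```

View pics/c1.png

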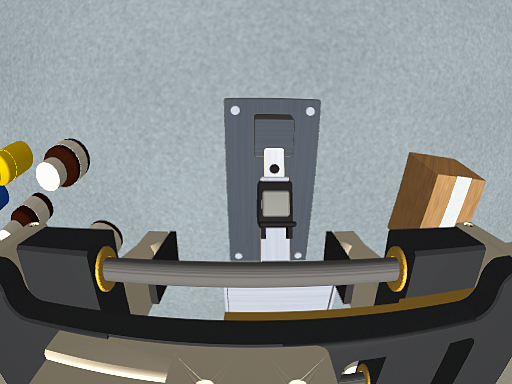

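```bash
python3 - <<'E'
from h import *
im=cv2.imread("pics/c1.png")[:,:,::-1]; crop(0,im,215,90,335,270,4,"c2.png")
E
```

```text
(no output)
```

View pics/c2.png

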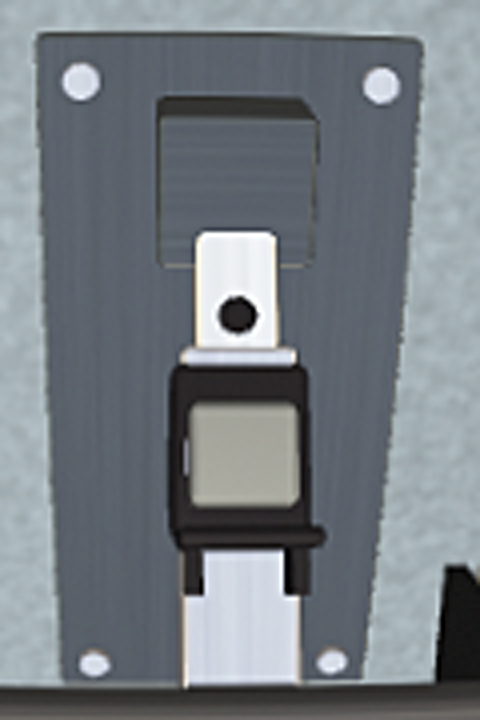

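```bash
python3 - <<'E'
from h import *
np.set_printoptions(precision=1,suppress=True)
a=np.load("s1.npy"); s=dict(tcp_pos=a[:3],eef_rot=a[3:])
C=lambda x,y:(215+x/4-.4,90+y/4-.4)
def wz(u,v,z): o,d=wray(u,v,s); return o+d*(z-o[2])/d[2]
for p in ((81,82),(381,86),(331,661),(94,664)): print("screw",wz(*C(*p),10))
bt=tri(wray(*C(244,454),s),ray("top",217-.4,222.6-.4)); print("button",bt)
tp=[(153,342),(220,340),(215,385),(150,382)]; wp=[(298,505),(190,507),(190,403),(297,403)]
# top crop tl=far left(+y)
for o in ([0,1,2,3],):
  c=[tri(wray(*C(*wp[i]),s),ray("top",180+tp[i][0]/5-.4,150+tp[i][1]/5-.4)) for i in range(4)]; print(c)
  m=np.mean([k[0] for k in c],0);print(m)
# scale from sizes
for z in (80,90,100,110):
  n0=nrm; P=[]
  c0=wz(*C(244,454),z)
  for p in wp:
    oo,d=wray(*C(*p),s); P.append(oo+d*((c0-oo)@n0)/(d@n0))
  P=np.array(P);print(z,c0,"across",np.linalg.norm(P[0]-P[1]),np.linalg.norm(P[2]-P[3]),"along",(P[0]-P[3])@up,(P[1]-P[2])@up)
E
```

```text
screw [363.7  46.5  10. ]
screw [358.1 146.7  10. ]
screw [598.4 159.7  10. ]
screw [604.6  59.5  10. ]
button (array([446.9, 100.1, 109.1]), [np.float64(0.11863904442088759), np.float64(0.1186390444208823)])
[(array([456.8, 115.7, 119.2]), [np.float64(0.0400543900528876), np.float64(0.040054390052874034)]), (array([458.7,  83.2, 119.2]), [np.float64(2.307980283604543), np.float64(2.3079802836045658)]), (array([436.2,  84.7, 100.2]), [np.float64(0.26404955296386007), np.float64(0.26404955296384036)]), (array([437.5, 118.2,  93.9]), [np.float64(2.085506071898572), np.float64(2.085506071898533)])]
[447.3 100.5 108.1]
80 [462.7 103.9  80. ] across 33.502920918720484 33.51518968940454 along 31.91856234447256 32.37696358880919
90 [457.2 102.7  90. ] across 32.46389756299632 32.47578584329514 along 30.92867457207501 31.372859455983967
100 [451.8 101.4 100. ] across 31.424874207272158 31.436381997185713 along 29.93878679967746 30.368755323158812
110 [446.4 100.1 110. ] across 30.385850851548 30.396978151076326 along 28.94889902727983 29.364651190333575
```

```bash
python3 - <<'E'
from h import *
b=np.array([447.,100.5,103])
bot.move_ptp([475,70,270],qt(0))
s=bot.read_state();im=bot.camera("wrist");cv2.imwrite("pics/d1.png",im[:,:,::-1]);np.save("s2.npy",np.r_[s['tcp_pos'],s['eef_rot']])
q=qt(15);a=-R.from_quat(q).as_matrix()[:,2]
bot.move_ptp(b+120*a,q)
bot.line_to(b+85*a,100)
s=bot.read_state();im2=bot.camera("wrist");cv2.imwrite("pics/d2.png",im2[:,:,::-1]);np.save("s3.npy",np.r_[s['tcp_pos'],s['eef_rot']])
print(s['t'],s['tcp_pos'],s['contact_force'])
E
cd pics; python3 -c "
import cv2,numpy as np
a=cv2.imread('d1.png');b=cv2.imread('d2.png');cv2.imwrite('d.png',np.vstack([a,b])[:, :][::1])
cv2.imwrite('d.png',cv2.resize(np.hstack([a,b]),(800,300)))"
```

```text
4.2917 [425.68394979  99.22955824 185.48537492] [ 0.122634   -0.43236522  0.37941653]
```

View pics/d1.png

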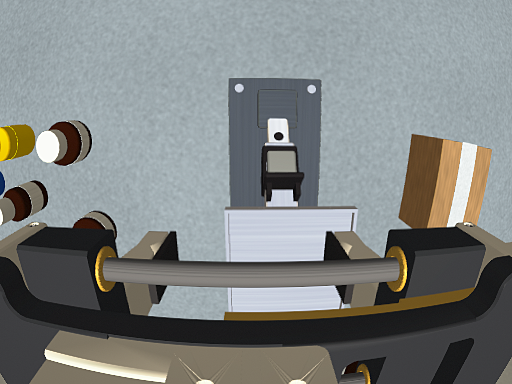

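View pics/d2.png

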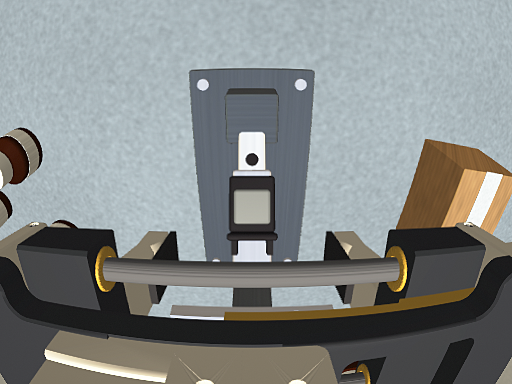

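```bash
python3 - <<'E'
from h import *
im=cv2.imread("pics/d1.png")[:,:,::-1]; crop(0,im,215,100,365,240,5,"e1.png")
im=cv2.imread("pics/d2.png")[:,:,::-1]; crop(0,im,200,110,310,260,4,"e2.png")
E
```

```text
(no output)
```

View pics/e1.png

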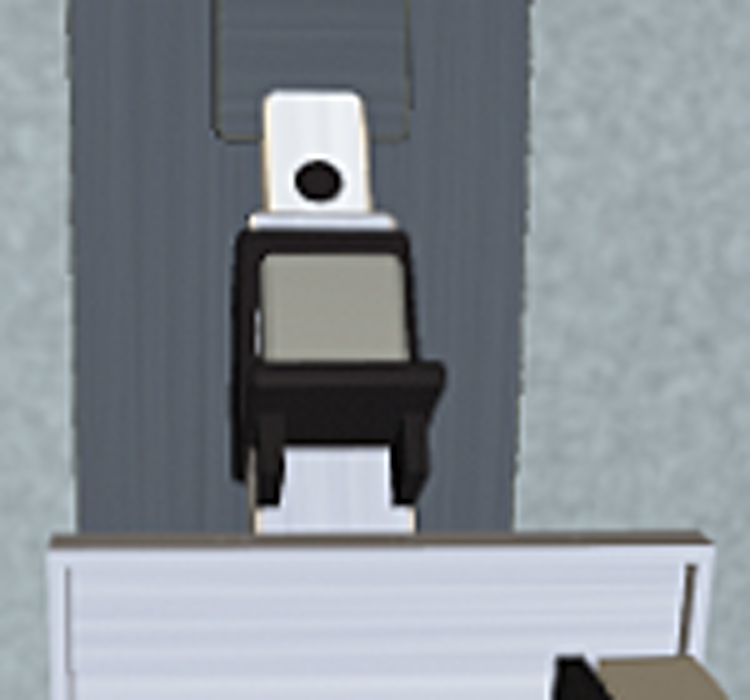

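View pics/e2.png

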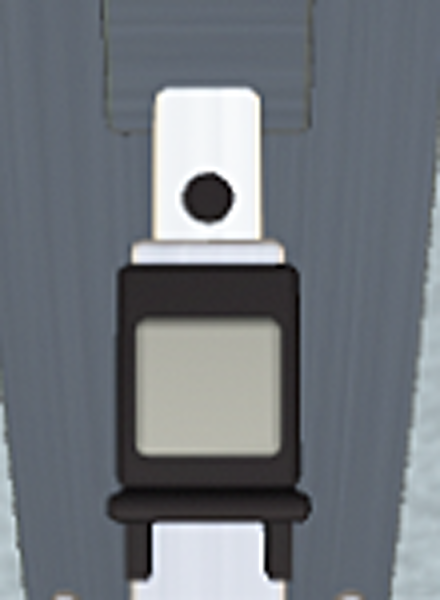

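```bash
python3 - <<'E'
from h import *
np.set_printoptions(precision=1,suppress=True)
L=lambda f:(lambda a:dict(tcp_pos=a[:3],eef_rot=a[3:]))(np.load(f))
V=[(L("s1.npy"),215,90,4),(L("s2.npy"),215,100,5),(L("s3.npy"),200,110,4)]
def mt(px):
    A=0;y=0;rs=[]
    for (s,x0,y0,k),p in zip(V,px):
        if p is None: continue
        o,d=wray(x0+p[0]/k-.4,y0+p[1]/k-.4,s);d=d/np.linalg.norm(d);rs.append((o,d))
        P=np.eye(3)-np.outer(d,d);A=A+P;y=y+P@o
    q=np.linalg.solve(A,y);return q,np.array([np.linalg.norm((np.eye(3)-np.outer(d,d))@(q-o)) for o,d in rs])
l=mt([(190,403),(261,254),(135,318)]);r=mt([(298,403),(404,254),(281,318)])
print("downhill corners",l,r); m=(l[0]+r[0])/2; print("button",m+15*up)
print("corner->mid 2view",[mt([a,None,b]) for a,b in (((244,454),(208,387)),)])
print("hole",mt([(238,315),(318,181),(208,196)]))
print("plate top edge ends",mt([(178,530),(247,366),(108,497)]),mt([(325,530),(444,366),(309,497)]))
s=V[1][0]
for p in ((50,545),(712,545)):
  o,d=wray(215+p[0]/5-.4,100+p[1]/5-.4,s); print("tray edge @195",o+d*(195-o[2])/d[2])
E
```

```text
downhill corners (array([439.2,  84.9,  93.7]), array([0., 0., 0.])) (array([437.1, 116.5,  94.6]), array([0.3, 0.5, 0.2]))
button [450.4 101.4 102.7]
corner->mid 2view [(array([451.3, 101.3, 100.9]), array([0.1, 0.1]))]
hole (array([423.9,  99.8,  61.1]), array([0.2, 0.1, 0.1]))
plate top edge ends (array([457.7,  81.7, 133.1]), array([0.2, 0.4, 0.3])) (array([455.2, 121.2, 133.8]), array([0.3, 0.2, 0.2]))
tray edge @195 [477.3  47.8 195. ]
tray edge @195 [471.8 159.1 195. ]
```

```bash
python3 - <<'E'
from h import *
B=np.array([450.5,101.4,102.])
pts=[B-8*up+25*nrm,B-6*up+0*nrm,B-4*up-9*nrm,B+1.5*up-8*nrm,B+20*up-8*nrm,B+50*up]
for lean in (-20,-10,0,10,20):
  for t in (15,16,17,18,19,20,21,22,24):
    q=(R.from_rotvec(up*np.radians(lean))*R.from_quat(qt(t))).as_quat()
    ok=[bot.solve_ik(p,q) is not None for p in pts]
    print(lean,t,ok) if any(ok) else None
E
```

```text
-20 15 [False, False, False, False, False, True]
-20 16 [False, False, False, False, False, True]
-20 20 [False, False, False, False, True, False]
-10 15 [True, True, True, True, True, True]
-10 16 [True, False, False, True, True, True]
-10 17 [False, False, False, False, True, True]
-10 18 [False, False, False, False, True, True]
-10 19 [False, False, False, False, False, True]
-10 20 [False, False, False, False, False, True]
0 15 [True, True, True, True, True, True]
0 16 [True, True, True, True, True, True]
0 17 [False, False, False, False, True, True]
0 18 [False, False, False, False, True, True]
0 19 [False, False, False, False, False, True]
0 20 [False, False, False, False, False, True]
0 21 [False, False, False, False, False, True]
10 15 [True, True, True, True, True, True]
10 16 [True, True, True, True, True, True]
10 17 [True, True, True, True, True, True]
10 18 [True, True, True, True, True, True]
10 19 [True, True, True, True, True, True]
10 20 [False, False, False, True, True, True]
10 21 [False, False, False, False, True, True]
10 22 [False, False, False, False, False, True]
10 24 [False, False, False, False, False, True]
20 15 [True, True, True, True, True, True]
20 16 [True, True, True, True, True, True]
20 17 [True, True, True, True, True, True]
20 18 [True, True, True, True, True, True]
20 19 [True, True, True, True, True, True]
20 20 [True, True, True, True, True, True]
20 21 [True, True, True, True, True, True]
20 22 [True, True, True, True, True, True]
20 24 [True, True, True, True, True, True]
```

```bash
cat >> h.py <<'E'
B=np.array([450.7,101.4,102.])
QP=(R.from_rotvec(up*np.radians(10))*R.from_quat(qt(19))).as_quat()
def sf(u,y,n): return B+u*up+y*lat+n*nrm
def rep(tag=""):
    s=bot.read_state(); p=s['tcp_pos']-B; f=s['contact_force']
    print(tag,"t%.2f"%s['t'],"uyn %.1f %.1f %.1f"%(p@up,p@lat,p@nrm),"F uyn %.1f %.1f %.1f"%(f@up,f@lat,f@nrm)); return f@up,f@nrm
E
python3 - <<'E'
from h import *
bot.move_gripper(0,20)
bot.move_ptp(sf(-6,13,60),QP); rep("hover")
bot.line_to(sf(-6,13,14),80); rep("near")
for n in (10,8,6,4,2,0):
    bot.line_to(sf(-6,13,n),30); f=rep(n)
    if f[1]>5: break
im=bot.camera("wrist");cv2.imwrite("pics/f1.png",im[:,:,::-1])
im=bot.camera("scene");cv2.imwrite("pics/f2.png",im[:,:,::-1])
E
```

```text
hover t6.13 uyn -6.9 12.1 60.0 F uyn 1.6 1.0 0.9
near t6.86 uyn -5.7 13.1 14.0 F uyn 0.2 0.2 -0.4
10 t7.14 uyn -5.9 13.1 10.1 F uyn 0.4 -0.0 -0.6
8 t7.39 uyn -6.1 13.0 8.0 F uyn 0.2 0.0 0.2
6 t7.64 uyn -5.9 13.0 6.0 F uyn -0.4 -0.7 2.9
4 t7.89 uyn -5.9 13.0 3.9 F uyn 1.0 0.4 3.2
2 t8.14 uyn -6.0 13.0 1.9 F uyn 0.2 -0.1 4.5
0 t8.39 uyn -6.0 13.0 -0.1 F uyn 1.1 -0.6 6.0
```

View pics/f1.png

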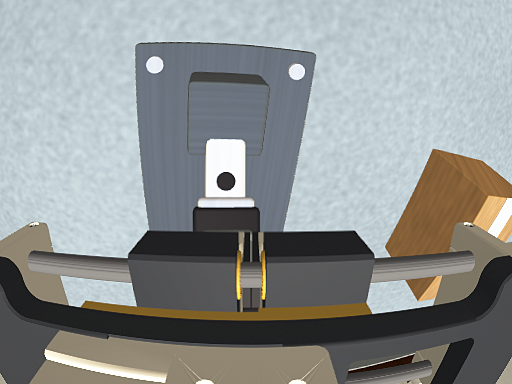

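```bash
python3 - <<'E'
from h import *
for n in (-2,-3.5):
    bot.line_to(sf(-6,13,n),30); f=rep(n)
    if f[1]>12: break
n0=n
for u in (-4,-2,0,2,4,6,8,10,12,14):
    bot.line_to(sf(u,13,n0),30); f=rep(u)
    if f[0]<-25 or f[1]>25: break
    if u>6 and f[0]<-18:break
E
```

```text
-2 t8.74 uyn -5.9 13.0 -2.0 F uyn 1.9 -0.0 4.9
-3.5 t8.99 uyn -6.0 13.0 -3.5 F uyn 1.2 -0.3 5.7
-4 t9.24 uyn -4.9 12.5 -3.5 F uyn -1.6 1.3 6.0
-2 t9.49 uyn -3.5 12.1 -3.6 F uyn -3.2 1.5 6.3
0 t9.74 uyn -1.8 11.8 -3.6 F uyn -3.2 -1.4 6.7
2 t9.99 uyn -0.1 11.7 -3.6 F uyn -3.1 -0.8 6.5
4 t10.24 uyn 1.5 11.4 -3.6 F uyn -4.2 -0.9 5.9
6 t10.49 uyn 3.3 11.4 -3.6 F uyn -4.5 -0.7 5.3
8 t10.74 uyn 5.3 11.4 -3.7 F uyn -5.3 0.5 6.1
10 t10.99 uyn 7.2 11.4 -3.7 F uyn -5.1 1.2 5.2
12 t11.24 uyn 9.2 11.4 -3.7 F uyn -5.8 0.7 5.9
14 t11.49 uyn 11.2 11.4 -3.7 F uyn -5.0 -0.7 5.0
```

```bash
python3 - <<'E'
from h import *
im=bot.camera("wrist");im2=bot.camera("scene")
cv2.imwrite("pics/g1.png",im[:,:,::-1]);crop(0,im2,240,135,350,245,5,"g2.png")
E
```

```text
(no output)
```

View pics/g1.png

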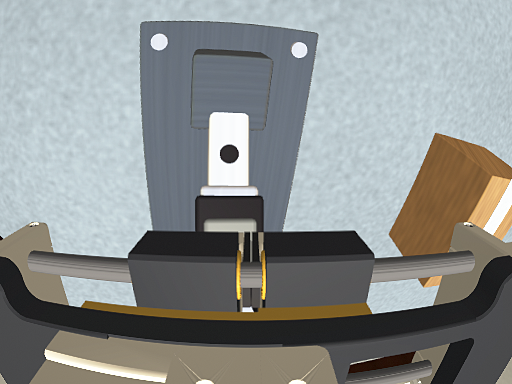

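View pics/g2.png

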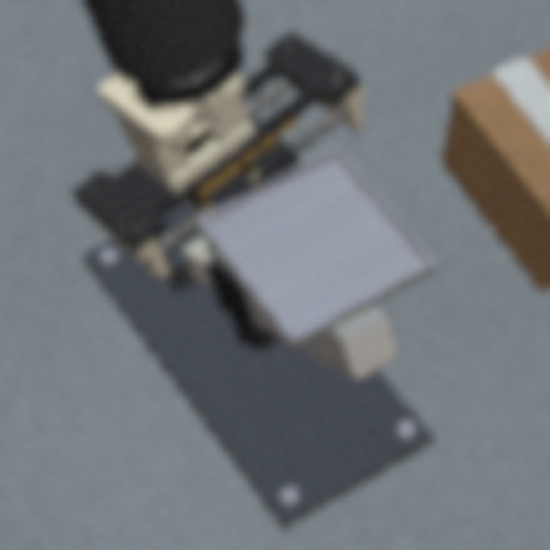

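```bash
python3 - <<'E'
from h import *
for u in (17,20,23):
    bot.line_to(sf(u,13,-3.5),30); f=rep(u)
im=bot.camera("wrist");crop(0,im,120,100,340,260,3,"h1.png")
E
```

```text
17 t11.84 uyn 14.2 11.4 -3.6 F uyn -4.8 -1.9 5.9
20 t12.09 uyn 17.3 11.4 -3.7 F uyn -4.7 -1.4 6.3
23 t12.34 uyn 20.2 11.4 -3.6 F uyn -3.9 -1.0 6.2
```

View pics/h1.png

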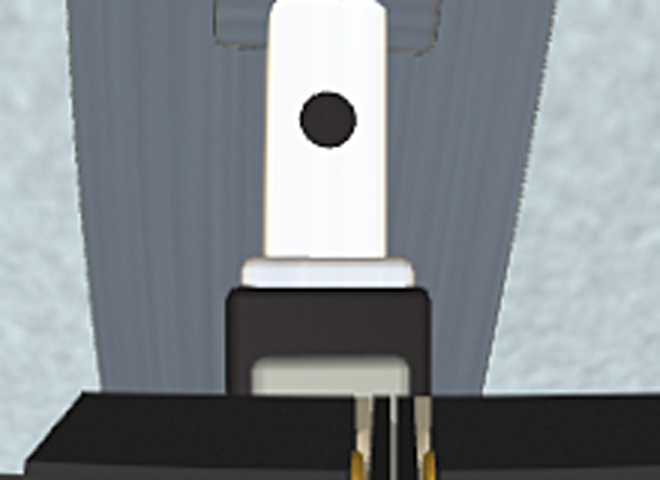

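```bash
python3 - <<'E'
from h import *
bot.line_to(sf(23,13,4),40); rep("lift")
for u in (27,31,35,39,43,45,47,49,50.5,52,53.5,55):
    bot.line_to(sf(u,13,4),30); f=rep(u)
    if f[0]<-12: break
im=bot.camera("wrist");crop(0,im,120,60,340,260,3,"i1.png")
E
```

```text
lift t12.72 uyn 22.8 12.9 4.2 F uyn -2.3 -1.1 3.3
27 t13.01 uyn 25.6 12.7 4.0 F uyn -7.2 3.3 9.7
31 t13.29 uyn 29.3 12.5 3.9 F uyn -8.2 2.9 9.5
35 t13.57 uyn 33.2 12.5 3.9 F uyn -8.1 3.7 8.3
39 t13.86 uyn 37.1 12.6 3.9 F uyn -8.1 2.9 9.5
43 t14.14 uyn 41.1 12.5 3.9 F uyn -7.3 3.6 10.5
45 t14.39 uyn 42.8 12.5 3.9 F uyn -8.5 4.7 9.7
47 t14.64 uyn 44.8 12.5 3.9 F uyn -8.7 4.2 9.6
49 t14.89 uyn 46.9 12.5 3.9 F uyn -8.8 3.3 8.8
50.5 t15.14 uyn 48.6 12.4 3.9 F uyn -5.9 2.0 6.9
52 t15.39 uyn 50.3 12.4 3.9 F uyn -5.4 1.0 7.5
53.5 t15.64 uyn 50.8 12.3 3.9 F uyn -9.2 3.9 8.9
55 t15.89 uyn 51.0 12.2 3.9 F uyn -13.5 7.4 11.5
```

View pics/i1.png

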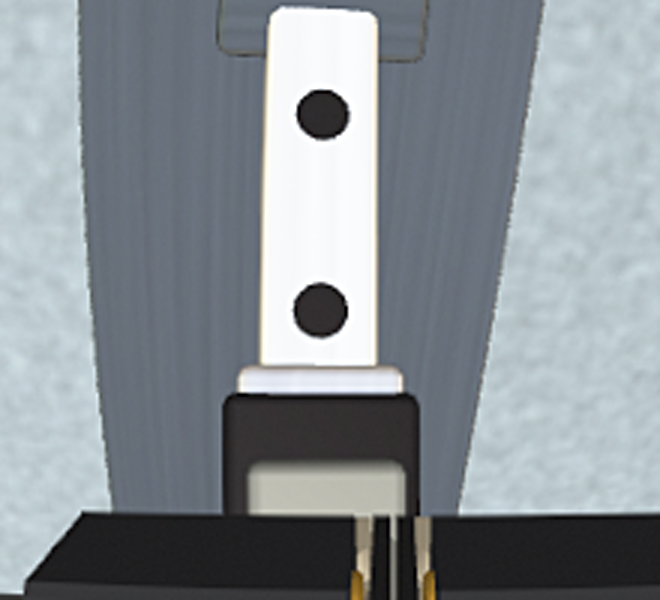

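```bash
python3 - <<'E'
from h import *
bot.line_to(sf(49,13,4),40); rep()
bot.line_to(sf(43,13,12),60); rep()
bot.line_to(sf(36,13,90),200); rep()
bot.pause(0.2)
s=bot.read_state();im=bot.camera("wrist");np.save("s4.npy",np.r_[s['tcp_pos'],s['eef_rot']])
cv2.imwrite("pics/j1.png",im[:,:,::-1]);crop(0,im,180,50,360,250,3,"j2.png")
E
```

```text
t16.24 uyn 48.5 12.9 4.0 F uyn -2.9 0.1 3.0
 t16.56 uyn 43.6 13.3 12.4 F uyn 1.1 -0.4 0.5
 t17.10 uyn 36.5 13.5 90.3 F uyn -0.4 0.1 -0.6
```

View pics/j2.png

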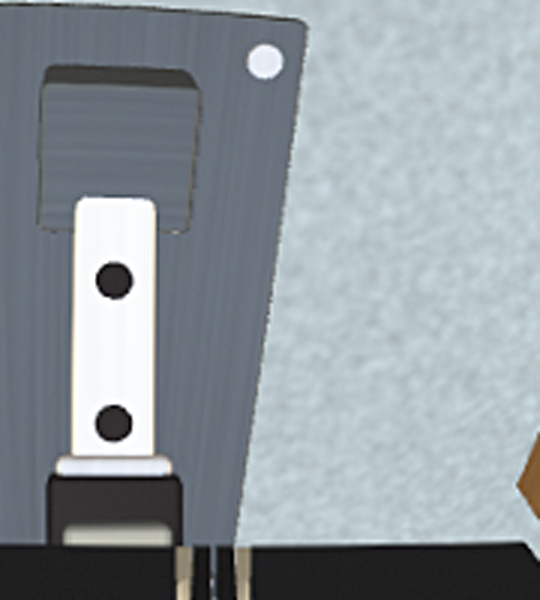

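View pics/j1.png

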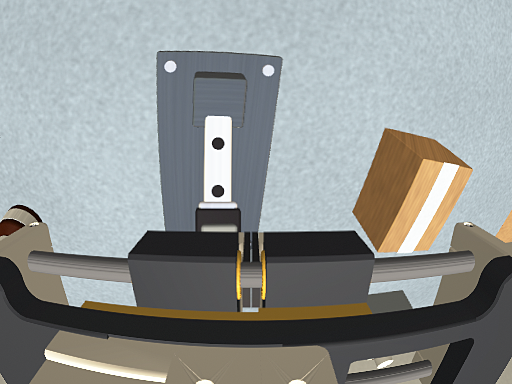

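```bash
python3 - <<'E'
from h import *
a1=np.load("s1.npy");a2=np.load("s2.npy")
bot.line_to(a1[:3]+20*up+[0,0,20],250,ori=a1[3:])
bot.move_gripper(88)
s=bot.read_state();im=bot.camera("wrist");np.save("s5.npy",np.r_[s['tcp_pos'],s['eef_rot']]);cv2.imwrite("pics/k1.png",im[:,:,::-1])
bot.line_to(a2[:3]+[-10,0,30],250,ori=a2[3:])
s=bot.read_state();im=bot.camera("wrist");np.save("s6.npy",np.r_[s['tcp_pos'],s['eef_rot']]);cv2.imwrite("pics/k2.png",im[:,:,::-1])
print(s['t'])
im=cv2.imread("pics/k1.png")[:,:,::-1];crop(0,im,200,60,360,270,3,"k1c.png")
im=cv2.imread("pics/k2.png")[:,:,::-1];crop(0,im,200,60,380,260,4,"k2c.png")
E
```

```text
19.8833
```

View pics/k1c.png

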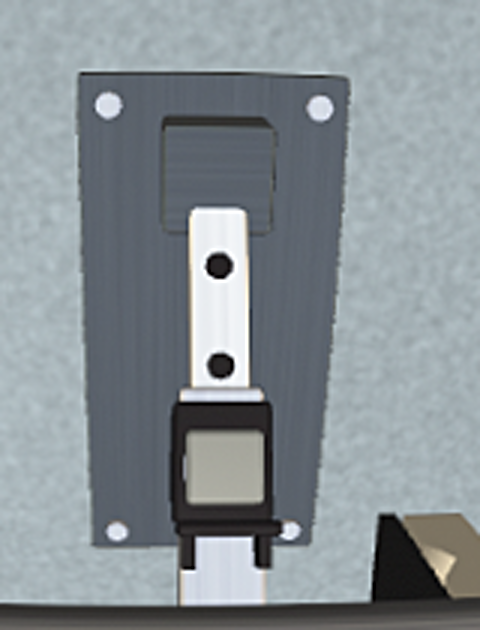

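View pics/k2c.png

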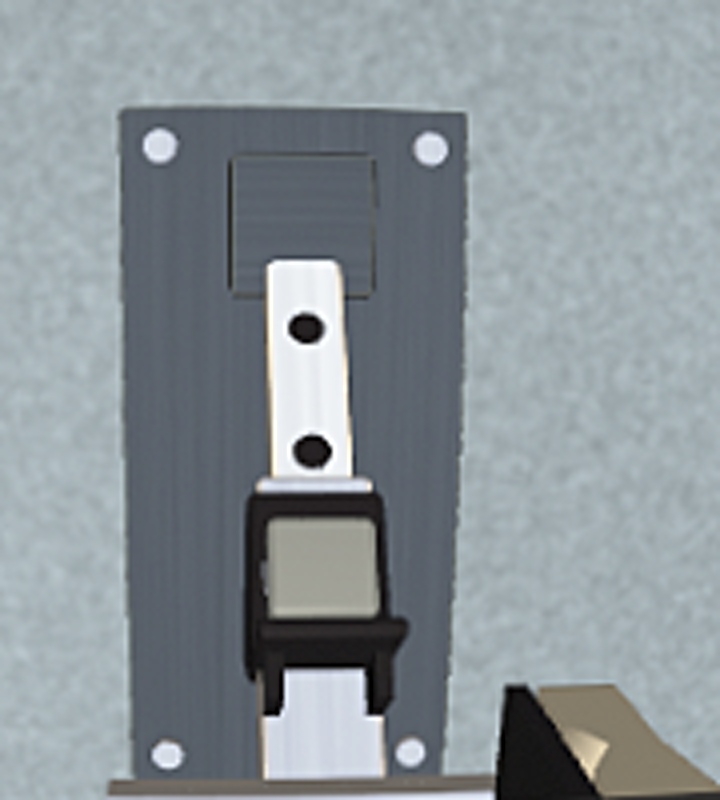

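```bash
python3 - <<'E'
from h import *
np.set_printoptions(precision=1,suppress=True)
L=lambda f:(lambda a:dict(tcp_pos=a[:3],eef_rot=a[3:]))(np.load(f))
s5,s6=L("s5.npy"),L("s6.npy")
def t(a,b):
    o,d=wray(200+a[0]/3-.4,60+a[1]/3-.4,s5);o2,d2=wray(200+b[0]/4-.4,60+b[1]/4-.4,s6)
    p,r=tri((o,d),(o2,d2)); q=p-B; return p,np.array([q@up,q@lat,q@nrm]),r[0]
print("corners (was -15)",t((187,431),(268,518)),t((266,431),(376,518)))
print("hole1",t((219,265),(306,328)),"hole2",t((221,365),(312,452)))
print("plate ends",t((174,523),(262,622)),t((281,521),(407,620)))
E
```

```text
corners (was -15) (array([475.1,  87.3, 121.4]), array([ 30.4, -15.5,   2.4]), np.float64(0.036165835983306596)) (array([473.5, 118.9, 121.2]), array([30.5, 16.2,  2.1]), np.float64(0.235346949814508))
hole1 (array([424.3,  99.8,  61.7]), array([-44.8,  -0.2, -17.8]), np.float64(0.05114128785126233)) hole2 (array([461.5, 102.1,  85.6]), array([ -0.5,   0.1, -19.7]), np.float64(0.05422795045984438))
plate ends (array([494.1,  83.8, 158.9]), array([ 67.4, -20. ,  22.3]), np.float64(1.2258681154726716)) (array([492.3, 123.4, 157.5]), array([66.9, 19.7, 20.9]), np.float64(0.29689210101252883))
```

```bash
python3 - <<'E'
from h import *
np.set_printoptions(precision=1,suppress=True)
c=onz("top",376.5,191.3,115)
for n,p,z in (("yel",(385.1,230.5),115),("bl1",(421.7,200.2),115),("bl2",(431.2,242.2),115),("sqa",(323.1,172.8),78),("sqb",(336.4,228),78)):
    q=onz("top",*p,z)-c; print(n,q[:2],np.hypot(*q[:2]),np.degrees(np.arctan2(q[1],q[0])))
P=np.array([535,-314.8,240])
for roll in (-60,-30,0,30,60,90):
    q=(R.from_euler('z',roll,degrees=True)*R.from_quat(quat(np.array([-1.,0,0]),np.array([0,0,-1.])))).as_quat()
    print(roll,R.from_quat(q).as_matrix()[:,1][:2],bot.solve_ik(P,q), bot.solve_ik(np.array([565,108,360]),q))
E
```

```text
yel [-101.  -20.] 102.95908709053879 -168.7774139760815
bl1 [ -21.3 -115.4] 117.32611026093288 -100.43951842311955
bl2 [-128.4 -135.8] 186.88422724876528 -133.4070008685958
sqa [ 53.5 133.6] 143.88739874141254 68.15708442742282
sqb [-95.   98.4] 136.77931879159422 134.01160113332185
-60 [0.9 0.5] [-0.2  0.3 -0.1  0.  -1.2 -2.4] None
-30 [0.5 0.9] [-0.2  0.3 -0.1  0.  -1.2 -1.9] [ 0.5  0.1  0.   0.  -1.4 -2.6]
0 [0. 1.] [-0.2  0.3 -0.1  0.  -1.2 -1.4] [ 0.5  0.1  0.   0.  -1.4 -2.1]
30 [-0.5  0.9] [-0.2  0.3 -0.1  0.  -1.2 -0.8] [ 0.5  0.1  0.   0.  -1.4 -1.6]
60 [-0.9  0.5] [-0.2  0.3 -0.1  0.  -1.2 -0.3] [ 0.5  0.1  0.   0.  -1.4 -1.1]
90 [-1.  0.] [-0.2  0.3 -0.1  0.  -1.2  0.2] [ 0.5  0.1  0.   0.  -1.4 -0.5]
```

```bash
cat >> h.py <<'E'
QD=quat(np.array([-1.,0,0]),np.array([0,0,-1.]))
BT=np.array([535,-314.8,0])
E
python3 - <<'E'
from h import *
p=bot.read_state()['tcp_pos']; bot.line_to(p+[0,-40,50],250)
bot.move_ptp(BT+[0,0,225],QD)
s=bot.read_state();im=bot.camera("wrist");np.save("s7.npy",np.r_[s['tcp_pos'],s['eef_rot']]);cv2.imwrite("pics/l1.png",im[:,:,::-1])
t=bot.camera("top");sc=bot.camera("scene");cv2.imwrite("pics/l_top.png",t[:,:,::-1]);cv2.imwrite("pics/l_scene.png",sc[:,:,::-1])
crop(0,t,180,130,260,270,5,"l2.png");crop(0,sc,250,135,340,245,6,"l3.png")
print(s['t'],s['tcp_pos'],wproj(BT+[0,0,115],s))
E
```

```text
21.725 [ 535.48800849 -313.86447241  225.54991575] [249.64056902 195.18337643]
```

View pics/l1.png

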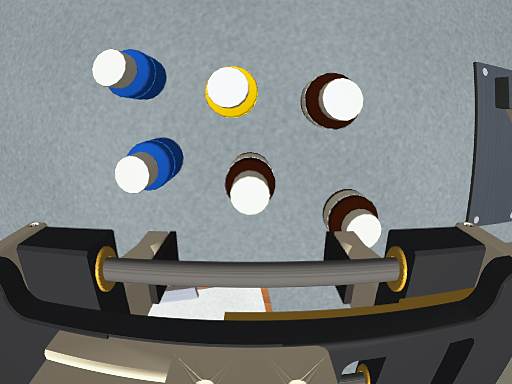

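View pics/l2.png

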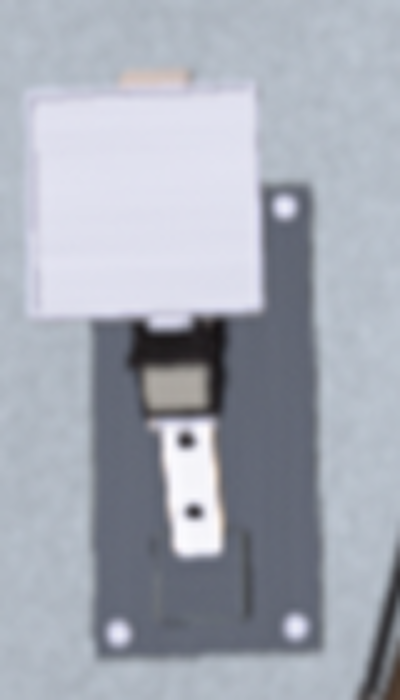

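View pics/l3.png

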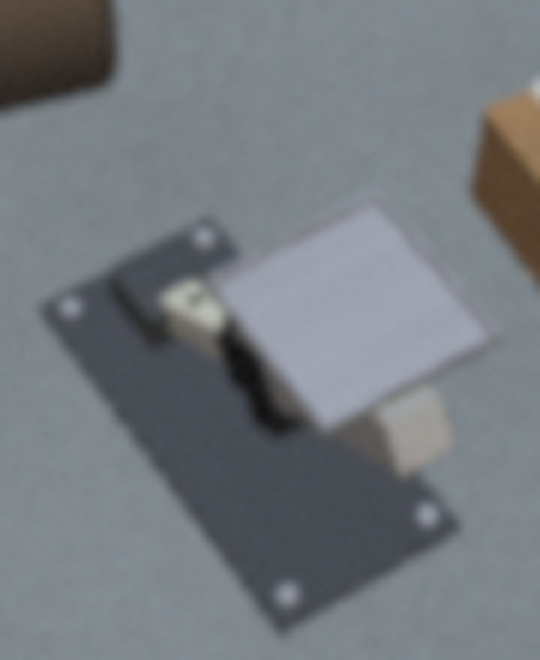

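```bash
python3 - <<'E'
from h import *
np.set_printoptions(precision=1,suppress=True)
tt=[(28,92),(252,85),(264,317),(25,318)];ss=[(495,337),(325,432),(213,285),(375,203)]
P=[tri(ray("top",180+a[0]/5-.4,130+a[1]/5-.4),ray("scene",250+b[0]/6-.4,135+b[1]/6-.4)) for a,b in zip(tt,ss)]
for p in P: print(p)
print(np.mean([p[0] for p in P],0), np.array([528.5,106,190])+45*up)
a=np.mean(tt,0); print("top center at z224",onz("top",180+a[0]/5-.4,130+a[1]/5-.4,224))
b=np.mean(ss,0); print("scene",onz("scene",250+b[0]/6-.4,135+b[1]/6-.4,224))
# grasp
bot.move_gripper(70)
bot.line_to(BT+[0,0,130],150); bot.line_to(BT+[0,0,79],60); 
s=bot.read_state();print(s['tcp_pos'],s['contact_force'])
bot.move_gripper(30,30); s=bot.read_state();print(s['t'],s['width'],s['contact_force'])
E
```

```text
(array([615.7, 164.8, 222.1]), [np.float64(1.7630937835483074), np.float64(1.7630937835482339)])
(array([621.3,  57.9, 220.2]), [np.float64(1.2713192555342534), np.float64(1.2713192555342243)])
(array([511.2,  52.6, 215. ]), [np.float64(2.287932652194826), np.float64(2.2879326521949066)])
(array([507.2, 162.1, 213.3]), [np.float64(2.780817931378243), np.float64(2.780817931378265)])
[563.8 109.4 217.6] [565.3 108.1 215.8]
top center at z224 [562.7 109.1 224. ]
scene [568.4 105.2 224. ]
[ 535.3 -314.9   79.3] [ 0.4 -0.  -0.2]
24.8583 37.57261916265614 [-0.7  0.6  0.3]
```

```bash
python3 - <<'E'
from h import *
q=R.from_euler('z',YAW)*R.from_quat(QD)
bot.line_to(BT+[0,0,150],100); s=bot.read_state();print(s['width'],s['contact_force'])
bot.line_to(BT+[0,0,350],200)
bot.line_to([565,108.3,350],200,ori=q.as_quat()); bot.pause(.2)
s=bot.read_state();print(s['t'],s['width'],s['contact_force'],s['tcp_pos'])
im=bot.camera("wrist");cv2.imwrite("pics/m1.png",im[:,:,::-1])
t=bot.camera("scene");crop(0,t,230,100,370,240,5,"m2.png")
E
```

```text
37.42768489748953 [ 0.21443102 -0.12607359 -1.72804091]
29.3333 37.58828720805797 [-0.45531759  0.03247395 -0.73156908] [565.01252368 107.87059091 350.06579924]
```

View pics/m1.png

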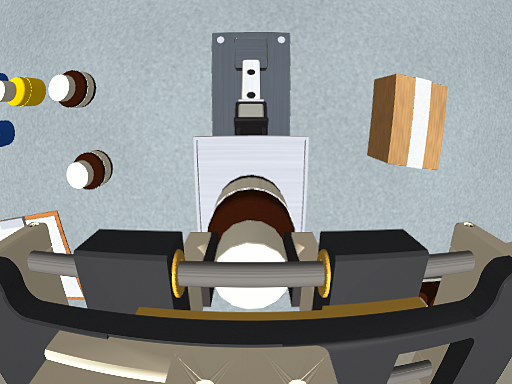

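View pics/m2.png

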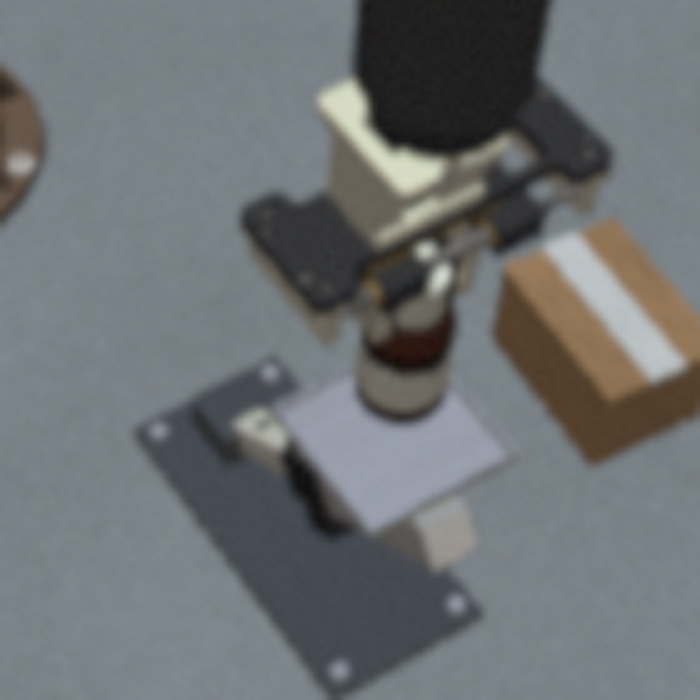

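```bash
python3 - <<'E'
from h import *
np.set_printoptions(precision=1,suppress=True)
s=bot.read_state()
for p in ((194,137),(308,137)):
    o,d=wray(*p,s)
    for z in (218,224): print(z,o+d*(z-o[2])/d[2])
f0=s['contact_force'][2]
z=310
bot.line_to([565,108.3,z],80)
f0=np.mean([bot.read_state()['contact_force'][2] for _ in range(3)]);print("f0",f0)
while z>284:
    z-=1.5; bot.line_to([565,108.3,z],20); f=bot.read_state(); fz=f['contact_force'][2]; print(z,"%.1f %.1f"%(f['tcp_pos'][2],fz))
    if fz-f0>4: break
print(f['t'])
E
```

```text
218 [514.3  49.7 218. ]
224 [513.9  50.8 224. ]
218 [508.2 161.1 218. ]
224 [507.8 159.9 224. ]
f0 -0.4797940486469339
308.5 308.8 -0.7
307.0 307.0 -2.3
305.5 305.4 -1.5
304.0 303.9 -1.6
302.5 302.4 -1.2
301.0 301.0 -0.6
299.5 300.7 5.3
31.8333
```

```bash
python3 - <<'E'
from h import *
bot.move_gripper(44); s=bot.read_state();print(s['t'],s['width'],s['contact_force'],s['tcp_pos'])
bot.move_gripper(75); bot.pause(.2)
im=bot.camera("wrist");cv2.imwrite("pics/n1.png",im[:,:,::-1])
p=bot.read_state()['tcp_pos']
bot.line_to([p[0],p[1],400],120)
bot.line_to([460,80,430],250)
s=bot.read_state();print(s['t'],s['contact_force']);np.save("s8.npy",np.r_[s['tcp_pos'],s['eef_rot']])
im=bot.camera("wrist");cv2.imwrite("pics/n2.png",im[:,:,::-1])
im=bot.camera("scene");crop(0,im,230,100,370,240,5,"n3.png")
E
```

```text
32.2417 44.25237566556529 [-0.22460236  0.32350617  0.50216031] [565.03477497 108.27435377 299.33141141]
34.825 [-0.13736616  0.4599899   0.40695977]
```

View pics/n2.png

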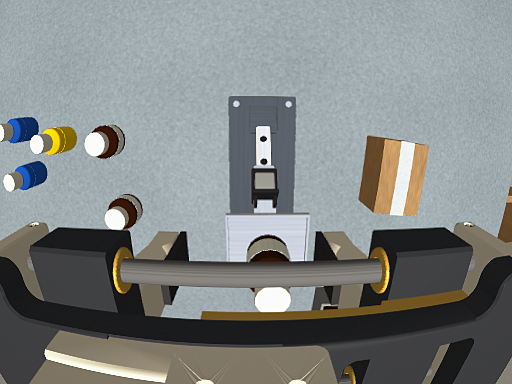

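View pics/n3.png

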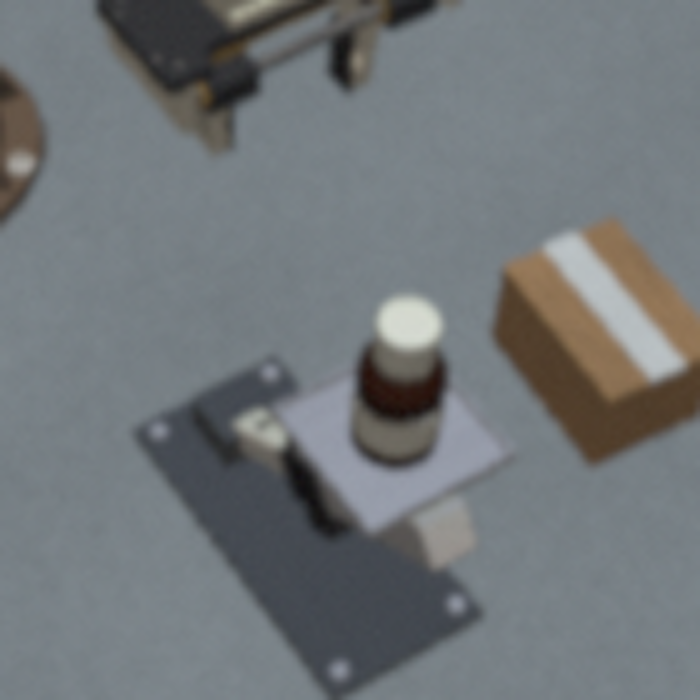

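```bash
python3 - <<'E'
from h import *
print((proj("scene",[565,108.3,336.5])-[230,100])*5, (proj("scene",[565,108.3,221.5])-[230,100])*5)
bot.pause(.3); print(bot.read_state()['t']); print(bot.close_job())
E
```

```text
[408.02415645 318.87244773] [392.43726897 431.24298906]
35.225
the job is handed in; nothing more can be done
None
```

I moved the step up one hole and stood the tall bottle on its tray. I handed the job in at about 35 s of the 61 s allowed; it reports no verdict.

**Step:** I pressed the button with the closed fingers and slid the tube up against the push plate. The slide stopped hard at the next hole. After backing off, two wrist views put the tube 45.4 mm up, with the button at its released height (about 2 mm over its earlier reading, which is within error).

**Bottle:** I picked the amber bottle at (373, 193) in the top view, because it is taller and has a narrower cap than the two squat amber ones. The blue and yellow look-alikes were left alone. I gripped it by the cap and lowered it until I felt about 5 N of contact on the tray. The last scene picture shows it upright: the cap is within about 1 mm of where an upright bottle at the release point would show. I released it within about 1 mm of the measured tray centre, which is itself uncertain by a few mm.

**Bystanders:** The squat bottles and the carton look undisturbed in the last pictures. The robot was well clear of everything at hand-in.

**What differed from the plan:**
- **Tool angle:** the arm could not reach the button along the full 35° slope normal. I pressed at 19° from vertical with a 10° sideways lean instead, which cleared the tray.
- **Button height:** the first top-and-wrist measurement gave 109 mm. I used 102 mm, from three wrist views that agreed with each other.

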